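Start the mushroom dryers in order

TASK

Switch on the mushroom dryers one after another: first the stand with the orange mushroom, then the white one, then the brown one, each with a light tap of the fingertips on the raised green end of its rocker paddle, until that end is fully down. Leave the grey mushroom's dryer off, and do not pick up, shift or tip the mushrooms or anything else on the bench.

Things in the scene. Friction and masses are not known exactly. Their poses are not given: they have to be found in the camera images.
- stand_orange: dryer stand of the orange mushroom, fixed: white slab 170 (its x) x 100 (y) x 20 mm high, origin under its centre on the bench. All four stands look alike. On its -x half (towards the robot) is the rocker paddle, its pin along y at x -40 mm, 46 mm above the bench, between two black cheeks (x -48 to -32, y 28 to 34 mm either side, top 52 mm above the bench); the mushroom is on the +x half.
- switch_orange (a joint): rocker paddle of the orange mushroom's dryer: 0 = off, green end (robot side) up; 0.44 rad = on, green end down. Grey plate 84 x 50 x 8 mm with a green ridge 48 mm long, 4 mm proud, across its green end. Level at 0.22. Stiff: it stays where it is left. About 2 N on the ridge moves it; pressed on past 0.44, it sinks on a spring (4 N, then 1.2 N per mm, 12 mm deep).
- switch_orange_tap (a point): the spot to tap on the orange mushroom's dryer: middle of the top of the paddle's green ridge, 34 mm from the pin. It moves with the paddle: 57 mm above the bench and 73 mm from the stand's origin along the stand's -x when off, 50 and 74 when level, 42 and 74 when fully on.
- mushroom_orange: the mushroom with the orange cap, loose, standing upright on the +x half of its stand, its foot 20 mm above the bench, about 46 mm from the stand's origin; 62 mm tall, cap 64 mm wide, foot 34 mm wide; origin at the centre of its foot, z up.
- stand_white: dryer stand of the white mushroom, fixed: white slab 170 (its x) x 100 (y) x 20 mm high, origin under its centre on the bench. All four stands look alike. On its -x half (towards the robot) is the rocker paddle, its pin along y at x -40 mm, 46 mm above the bench, between two black cheeks (x -48 to -32, y 28 to 34 mm either side, top 52 mm above the bench); the mushroom is on the +x half.
- switch_white (a joint): rocker paddle of the white mushroom's dryer: 0 = off, green end (robot side) up; 0.44 rad = on, green end down. Grey plate 84 x 50 x 8 mm with a green ridge 48 mm long, 4 mm proud, across its green end. Level at 0.22. Stiff: it stays where it is left. About 2 N on the ridge moves it; pressed on past 0.44, it sinks on a spring (4 N, then 1.2 N per mm, 12 mm deep).
- switch_white_tap (a point): the spot to tap on the white mushroom's dryer: middle of the top of the paddle's green ridge, 34 mm from the pin. It moves with the paddle: 57 mm above the bench and 73 mm from the stand's origin along the stand's -x when off, 50 and 74 when level, 42 and 74 when fully on.
- mushroom_white: the mushroom with the white cap, loose, standing upright on the +x half of its stand, its foot 20 mm above the bench, about 46 mm from the stand's origin; 62 mm tall, cap 64 mm wide, foot 34 mm wide; origin at the centre of its foot, z up.
- stand_brown: dryer stand of the brown mushroom, fixed: white slab 170 (its x) x 100 (y) x 20 mm high, origin under its centre on the bench. All four stands look alike. On its -x half (towards the robot) is the rocker paddle, its pin along y at x -40 mm, 46 mm above the bench, between two black cheeks (x -48 to -32, y 28 to 34 mm either side, top 52 mm above the bench); the mushroom is on the +x half.
- switch_brown (a joint): rocker paddle of the brown mushroom's dryer: 0 = off, green end (robot side) up; 0.44 rad = on, green end down. Grey plate 84 x 50 x 8 mm with a green ridge 48 mm long, 4 mm proud, across its green end. Level at 0.22. Stiff: it stays where it is left. About 2 N on the ridge moves it; pressed on past 0.44, it sinks on a spring (4 N, then 1.2 N per mm, 12 mm deep).
- switch_brown_tap (a point): the spot to tap on the brown mushroom's dryer: middle of the top of the paddle's green ridge, 34 mm from the pin. It moves with the paddle: 57 mm above the bench and 73 mm from the stand's origin along the stand's -x when off, 50 and 74 when level, 42 and 74 when fully on.
- mushroom_brown: the mushroom with the brown cap, loose, standing upright on the +x half of its stand, its foot 20 mm above the bench, about 46 mm from the stand's origin; 62 mm tall, cap 64 mm wide, foot 34 mm wide; origin at the centre of its foot, z up.
- stand_grey: dryer stand of the grey mushroom, fixed: white slab 170 (its x) x 100 (y) x 20 mm high, origin under its centre on the bench. All four stands look alike. On its -x half (towards the robot) is the rocker paddle, its pin along y at x -40 mm, 46 mm above the bench, between two black cheeks (x -48 to -32, y 28 to 34 mm either side, top 52 mm above the bench); the mushroom is on the +x half.
- switch_grey (a joint): rocker paddle of the grey mushroom's dryer: 0 = off, green end (robot side) up; 0.44 rad = on, green end down. Grey plate 84 x 50 x 8 mm with a green ridge 48 mm long, 4 mm proud, across its green end. Level at 0.22. Stiff: it stays where it is left. About 2 N on the ridge moves it; pressed on past 0.44, it sinks on a spring (4 N, then 1.2 N per mm, 12 mm deep).
- switch_grey_tap (a point): the spot to tap on the grey mushroom's dryer: middle of the top of the paddle's green ridge, 34 mm from the pin. It moves with the paddle: 57 mm above the bench and 73 mm from the stand's origin along the stand's -x when off, 50 and 74 when level, 42 and 74 when fully on.
- mushroom_grey: the mushroom with the grey cap, loose, standing upright on the +x half of its stand, its foot 20 mm above the bench, about 46 mm from the stand's origin; 62 mm tall, cap 64 mm wide, foot 34 mm wide; origin at the centre of its foot, z up.
- loose_cap: a loose brown mushroom cap without stem, lying gills down on the bench to the robot's right, 76 mm wide, 30 mm high; origin at the centre of its underside
- dish: a closed clear culture dish on the bench beyond the stands, 90 mm wide, 14 mm high; origin at the centre of its underside
- jar: a closed jar of pale grain with a brass lid, beyond the stands, 72 mm wide, 80 mm high; origin at the centre of its underside
- brush: a cleaning brush with a wooden handle lying on the bench to the robot's left, 160 mm long along its x, 42 mm wide, 20 mm high; origin under its middle
There are look-alikes about, which are no part of the job. Several things have the shape of the mushroom_brown; the one meant has the colours described above.

How it is judged:
By the outcome, as a careful person would: the job done as asked, in the order asked, and still so for the second after the job is handed in, with the robot touching nothing.
It also fails if it takes over 48 s, if anything falls off the work surface, if the arm or the gripper's body presses on something with over 40 N, if the wrist force passes 120 N, or if a joint passes its speed limit or range.

ROBOT

A 6-joint arm with a two-finger parallel gripper is mounted at the origin on the work surface. World frame = base frame: x ahead of the robot, y to its left, z up, the work surface at z = 0. Lengths are in m, angles in rad, forces in N, time in s.
With the tool pointing down it reaches from about 0.35 to 0.775 m from the base axis. Payload 5.5 kg.
Tool frame: the origin (TCP) lies at the centre of the arm's flange, where the gripper is bolted on; the fingertips stand 173 mm ahead of it and the grasp point (between the pads) lies 155 mm ahead of it; z points along the fingers, y is the line along which they close (so a half turn about z gives the same grasp; the last joint's range is limited). The gripper opens to 85 mm and grips with 20 to 120 N. Pads are 22 mm wide; open, the fingers measure 114 mm over their backs; the gripper's body (76 mm by 85 mm) begins 54 mm behind the grasp point. The pads swing forward as they close: fully open they stand 13 mm farther back than shut.
Start: joints at [0.98, 0.313, 0.046, 1.304, 0, 1.431], TCP at [0.251, 0.518, 0.405] pointing down, gripper open.
Joint ranges: [-2.76, 2.76], [-0.86, 1.69], [-1.03, 1.26], [-2.2, 2.34], [-1.47, 1.5], [-3.14, 3.14]. Speed limits (rad/s): [2.57, 2.57, 3.14, 3.14, 3.14, 3.14].

INTERFACE

Orientations are given as a unit quaternion [x, y, z, w].
In Python, from bench import telemetry, eyes, workorder, nets gives the robot as it stands.
- The arm moves only by the tool apply_moves, never from a script. Its argument "targets" is a list of rows, each a list of 3 entries, a list of its own where there are three numbers: the shift along the tool's x, y, z in cm, then the turn, a rotation vector about the tool's x, y, z in degrees, then the finger opening in cm, from 0 to 8.54. A call has 1 to 5 rows; each row shifts and turns the commanded pose from where the row before left it, along the tool's axes as they then stand; what a row does not reach is not made up. A row lasts 1/12 s, in which the tool goes at most 41.7 mm and 7.16 degrees, less where a joint would pass 70% of its speed; a pose out of reach is approached as far as the arm can. A call is refused whole if a number of a shift passes 4.17 or a number of a turn 7.16, either way. A call with a gripper value outside its range is refused whole. The fingers move at their own pace and stop on an object; the grip force is fixed at half the most. Time passes only in rows, so rows that do not move let the fingers close. It gives the time, the measured TCP pose, the force, the opening and the grip force at its end, in the units of the state.
- telemetry.read_state(): the state, without advancing time (a new reading comes with each control period).
- eyes.camera(name): name is "scene" or "top" or "wrist"; returns a dict with "img" (384x512x3 uint8, red, green, blue), "camera_matrix" (3x3 intrinsics, pixels), "D" ([k1, k2, p1, p2, k3] as OpenCV has them; the pictures are not rectified), "pose" (4x4, takes a point from camera to world coordinates). Camera axes: x right, y down, z forward; pixel columns grow to the right and rows downward; lengths in m; the calibration is good to about 2 mm. A picture is of the moment at which its call begins. There is no depth.
- workorder.close_job(): hands the job in; it is judged then, once.
Trained networks look in a picture, given as the dict that the camera call returned (one of the last four; its "shot" number tells which), for a name from the list of things; names that differ only in an ending like _2 or _b are one class to them, and where a whole thing is asked for, a point or a joint stands for the part that bears it (a point fixed in the world has none). Each returns a list of dicts, best first, with "score" (0 to 1); they miss things now and then, are a little off and sometimes report something else, mostly with a low value. They report only what shows in the picture. A call takes as long as a camera call. They do not tell look-alikes from the thing itself.
- nets.spot_in(target, picture): "box" ([left, top, right, bottom] as shares, 0 to 1, of the picture: columns of its width, rows of its height, round what is visible of it).
The state is a dict: "t": time; "joint_positions": joint angles; "joint_velocities": joint speeds; "joint_torque": joint torques, N m; "position": TCP position; "ee_rot": TCP orientation; "ft_force": force on the tool from outside, world axes, zero at the start; "torque": the same for the moment, N m; "finger_gap": opening from 0.0 (shut) to 1.0 (fully open); "finger_force": force on a finger pad.
Only numpy, scipy, OpenCV 4.12 (cv2) and the standard library are available. Lean on these libraries where they do the work, as an engineer would, in place of code of your own. Each camera call takes 0.05 s, during which the arm holds its last target. There are 200 camera calls.

## Working session

There is one attempt and no reset: what is moved stays moved. The work goes in short steps, Python scripts to look and compute and a tool call to move; the robot and the scene stay as the last step left them, time stands still between calls to the robot, and variables do not carry over. Pictures are saved under pics/ and viewed, at most 10 in all, crops included, and the job is handed in when it is done.

Besides the shell and the picture viewer there is one more tool, called after "Emit:" as name(argument=value, ...), one argument or row to a line, values as JSON. apply_moves: Moves the arm, as the interface text tells. Its arguments: {"type":"object","properties":{"targets":{"type":"array"}},"required":["targets"]}

```bash
mkdir -p pics; python3 - <<'E'
from bench import telemetry, eyes
import cv2,numpy as np
s=telemetry.read_state();print(s)
for n in("top","scene"):
    c=eyes.camera(n);cv2.imwrite(f"pics/{n}0.png",c["img"][:,:,::-1]);print(n,c["camera_matrix"],c["D"],c["pose"])
E
```

```text
{'t': 0.0, 'joint_positions': array([ 9.80465188e-01,  3.14007962e-01,  4.49751117e-02,  1.30360186e+00,
       -2.42969478e-05,  1.43118980e+00]), 'joint_velocities': array([ 0.00164507, -0.00033492,  0.00048506,  0.00055792,  0.00029477,
        0.00063785]), 'joint_torque': array([ 5.64291113e-04, -4.80625713e+01,  2.98534226e+01,  1.93973287e-02,
       -1.31816505e-04,  1.15246095e-05]), 'position': array([0.25038355, 0.517402  , 0.4038027 ]), 'ee_rot': array([ 2.23459417e-01,  9.74712801e-01, -8.62982818e-04, -3.16728899e-04]), 'ft_force': array([-0.00996611,  0.72029816, -0.585962  ]), 'torque': array([ 0.04847061, -0.02521577, -0.00971589]), 'finger_force': 0.0, 'finger_gap': 0.9995878599819376}
top [[497.57751983   0.         252.50346541]
 [  0.         497.57751983 190.87568589]
 [  0.           0.           1.        ]] [0.0456493 0.        0.        0.        0.       ] [[ 2.37374385e-04 -9.98719730e-01  5.05850321e-02  5.17846000e-01]
 [-9.99989240e-01 -2.70999438e-06  4.63902653e-03 -2.80447535e-02]
 [-4.63295023e-03 -5.05855890e-02 -9.98708984e-01  1.58576797e+00]
 [ 0.00000000e+00  0.00000000e+00  0.00000000e+00  1.00000000e+00]]
scene [[360.2779637    0.         264.20267991]
 [  0.         360.2779637  189.88542872]
 [  0.           0.           1.        ]] [-0.09963838  0.          0.          0.          0.        ] [[ 0.88763607  0.39080461 -0.24366774  0.91705386]
 [ 0.46040335 -0.73984079  0.49057554 -0.64882303]
 [ 0.01144385 -0.54763799 -0.83663712  1.08012305]
 [ 0.          0.          0.          1.        ]]
```

View pics/top0.png

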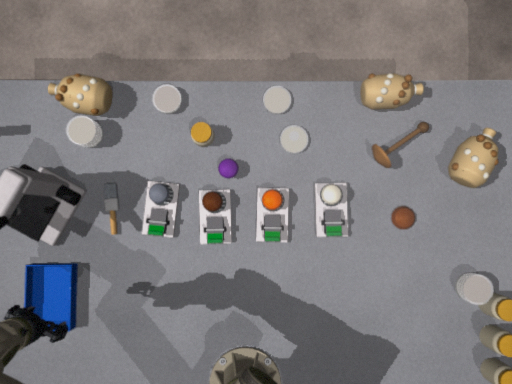

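View pics/scene0.png

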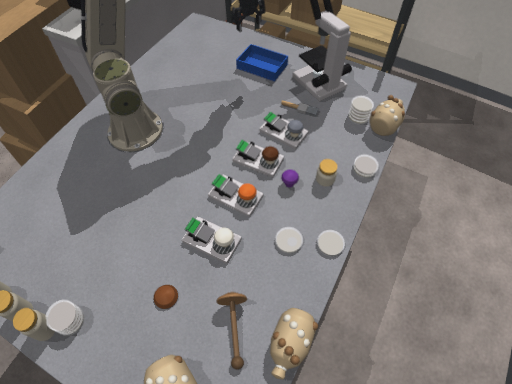

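The top view shows the stands left to right: grey (160,210), brown (215,217), orange (272,215) and white (332,210). Their green ends are at rows 229–238, on the robot side. The loose cap is at (403,218). Next I'll measure the ridges and the slab yaw.

```bash
cat > h.py <<'E'
import cv2,numpy as np
from scipy.spatial.transform import Rotation as R
def w(c,uv,z):
    p=cv2.undistortPoints(np.float64(uv).reshape(-1,1,2),c["camera_matrix"],np.float64(c["D"])).reshape(-1,2)
    d=np.c_[p,np.ones(len(p))]@c["pose"][:3,:3].T; o=c["pose"][:3,3]
    return o+d*((z-o[2])/d[:,2])[:,None]
def greens(c,z=.055,amin=30):
    h=cv2.cvtColor(c["img"],cv2.COLOR_RGB2HSV)
    m=cv2.inRange(h,(45,120,60),(80,255,255))
    ct=cv2.findContours(m,cv2.RETR_EXTERNAL,cv2.CHAIN_APPROX_NONE)[0]
    out=[]
    for k in ct:
        if cv2.contourArea(k)<amin: continue
        M=cv2.moments(k);uv=(M['m10']/M['m00'],M['m01']/M['m00'])
        box=w(c,cv2.boxPoints(cv2.minAreaRect(k)),z)[:,:2]
        e=[box[1]-box[0],box[2]-box[1]];L=max(e,key=np.linalg.norm);L=L*np.sign(L[1]) 
        out.append((np.round(uv,1),w(c,[uv],z)[0].round(4),np.degrees(np.arctan2(-L[0],L[1])).round(1),[np.linalg.norm(a).round(3) for a in e]))
    return out
def goto(s,p,yaw):
    """shift in tool cm and turn deg to put TCP at p, tool down, tool y along stand y (mod 180)"""
    r=R.from_quat(s["ee_rot"]);best=None
    for f in(0,np.pi):
        t=R.from_euler('z',np.radians(yaw)+f)*R.from_euler('x',np.pi)
        v=(r.inv()*t).as_rotvec(degrees=True)
        if best is None or abs(np.linalg.norm(v))<np.linalg.norm(best): best=v
    return (r.inv().apply(np.array(p)-s["position"])*100).round(2),best.round(1)
E
python3 - <<'E'
from h import *
from bench import telemetry,eyes
s=telemetry.read_state();c=eyes.camera("top")
for g in greens(c):print(g)
h=cv2.cvtColor(c["img"],cv2.COLOR_RGB2HSV)
m=cv2.inRange(h,(0,0,190),(179,40,255))
m[:150]=0;m[260:]=0
m=cv2.morphologyEx(m,cv2.MORPH_CLOSE,np.ones((5,5)))
for k in cv2.findContours(m,0,2)[0]:
    r=cv2.minAreaRect(k)
    if r[1][0]*r[1][1]>600: print(r,w(c,[r[0]],.02))
print(R.from_quat(s["ee_rot"]).as_matrix().round(3))
for n,x in(("w",(.46,-.3)),):pass
E
```

```text
(array([215. , 237.6]), array([0.452 , 0.0941, 0.055 ]), np.float64(-0.0), [np.float64(0.043), np.float64(0.027)])
(array([271.9, 235.8]), array([ 0.4574, -0.0803,  0.055 ]), np.float64(0.0), [np.float64(0.043), np.float64(0.027)])
(array([333.6, 230.3]), array([ 0.4744, -0.2693,  0.055 ]), np.float64(0.1), [np.float64(0.043), np.float64(0.024)])
(array([155.7, 229.6]), array([0.4766, 0.2756, 0.055 ]), np.float64(-0.1), [np.float64(0.046), np.float64(0.028)])
((214.65550231933594, 216.6316680908203), (52.18816375732422, 30.83432960510254), 88.26429748535156) [[0.5161104  0.09814777 0.02      ]]
((271.9472351074219, 214.40133666992188), (30.6270751953125, 52.06325149536133), 1.5911402702331543) [[ 0.52313554 -0.08188647  0.02      ]]
((330.9102478027344, 209.6781005859375), (52.1971549987793, 30.583425521850586), 88.45184326171875) [[ 0.53806091 -0.26689116  0.02      ]]
((159.93292236328125, 208.60365295410156), (30.699966430664062, 52.454978942871094), 6.34019136428833) [[0.54136586 0.27014513 0.02      ]]
((1.8108782768249512, 191.18133544921875), (19.43502426147461, 39.51788330078125), 30.25643539428711) [[0.59619502 0.76206736 0.02      ]]
[[-0.9    0.436 -0.001]
 [ 0.436  0.9   -0.001]
 [ 0.    -0.002 -1.   ]]
```

Emit:
apply_moves(
  targets=[
    [[-2,-3.5,0],[0,0,-6.45],0],
    [[-2,-3.5,0],[0,0,-6.45],0],
    [[-2,-3.5,0],[0,0,-6.45],0],
    [[-2,-3.5,0],[0,0,-6.45],0],
    [[-1.5,-3.8,0.5],[0,0,0],0],
  ],
)

```text
t: 0.57
position: [0.3022, 0.3247, 0.4002]
ee_rot: [0.0, 1.0, 0.0, 0.001]
ft_force: [1.1, -1.1, -0.6]
finger_gap: 0.297
finger_force: 0.0
```

Emit:
apply_moves(
  targets=[
    [[-1,-3.8,1],[0,0,0],0],
    [[-1,-3.8,1],[0,0,0],0],
    [[-1,-3.8,1],[0,0,0],0],
    [[-1,-3.8,1],[0,0,0],0],
    [[-1,-3.8,1],[0,0,0],0],
  ],
)

```text
t: 0.98
position: [0.3506, 0.1339, 0.3493]
ee_rot: [0.003, 1.0, 0.0, 0.0]
ft_force: [1.3, -0.4, 1.5]
finger_gap: 0.002
finger_force: 0.0
```

```bash
python3 - <<'E'
from h import *
from bench import telemetry
s=telemetry.read_state()
print(s["t"],s["position"],s["finger_gap"],goto(s,(.45,-.081,.32),0),s["joint_positions"])
E
```

```text
0.9833 [0.35063375 0.13390398 0.34931162] 0.0018440865255489793 (array([-10.06, -21.43,   2.93]), array([ 0. ,  0. , -0.3])) [ 1.49971530e-01 -4.67036813e-02 -5.13214199e-01  1.10367890e+00
  1.00691906e-04  1.55918755e-01]
```

Emit:
apply_moves(
  targets=[
    [[-1.8,-3.8,0.5],[0,0,0],0],
    [[-1.8,-3.8,0.5],[0,0,0],0],
    [[-1.8,-3.8,0.5],[0,0,0],0],
    [[-1.8,-3.8,0.5],[0,0,0],0],
    [[-1.8,-3.8,0.5],[0,0,0],0],
  ],
)

```text
t: 1.4
position: [0.4384, -0.0541, 0.3249]
ee_rot: [0.004, 1.0, 0.0, 0.0]
ft_force: [1.3, 1.2, 0.2]
finger_gap: -0.0
finger_force: 0.0
```

Emit:
apply_moves(
  targets=[
    [[-0.8,-2.2,0.2],[0,0,0],0],
    [[0,0,0],[0,0,0],0],
    [[0,0,0],[0,0,0],0],
  ],
)

```text
t: 1.65
position: [0.4461, -0.0751, 0.3225]
ee_rot: [0.005, 1.0, 0.0, -0.001]
ft_force: [0.1, 0.4, -0.0]
finger_gap: -0.0
finger_force: 0.0
```

```bash
python3 - <<'E'
from h import *
from bench import telemetry,eyes
c=eyes.camera("wrist");s=telemetry.read_state()
cv2.imwrite("pics/w1.png",c["img"][:,:,::-1])
print(s["t"],s["position"],goto(s,(.45,-.081,.32),0))
for z in (.057,.05):
  for g in greens(c,z):print(g)
E
```

```text
1.7 [ 0.44567514 -0.07402331  0.3226615 ] (array([-0.44, -0.69,  0.26]), array([ 0.1, -0.1, -0.4]))
(array([ 19.1, 231.7]), array([ 0.4718, -0.263 ,  0.057 ]), np.float64(-0.0), [np.float64(0.038), np.float64(0.027)])
(array([241.1, 210.3]), array([ 0.4548, -0.0835,  0.057 ]), np.float64(-1.6), [np.float64(0.027), np.float64(0.045)])
(array([463.5, 200.3]), array([0.4487, 0.0888, 0.057 ]), np.float64(2.2), [np.float64(0.052), np.float64(0.028)])
(array([ 19.1, 231.7]), array([ 0.4745, -0.2686,  0.05  ]), np.float64(-0.0), [np.float64(0.039), np.float64(0.028)])
(array([241.1, 210.3]), array([ 0.457 , -0.0838,  0.05  ]), np.float64(-1.6), [np.float64(0.028), np.float64(0.046)])
(array([463.5, 200.3]), array([0.4507, 0.0936, 0.05  ]), np.float64(2.2), [np.float64(0.054), np.float64(0.029)])
```

View pics/w1.png

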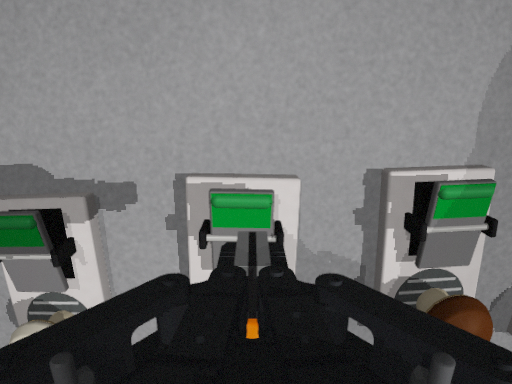

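The wrist view shows the orange stand's ridge centred at about (241,199). The brown ridge is at about (466,190), and the white one is partly cut off at the left near (17,220). I'll convert these at ridge height.

```bash
python3 - <<'E'
from h import *
from bench import telemetry,eyes
c=eyes.camera("wrist");s=telemetry.read_state()
print(w(c,[(241.5,199),(466,190),(17,220)],.056), w(c,[(187,178),(298,178)],.02))
print(s["position"],goto(s,(.449,-.083,.245),0))
E
```

```text
[[ 0.44577127 -0.0820175   0.056     ]
 [ 0.43994223  0.09138354  0.056     ]
 [ 0.46206734 -0.26242086  0.056     ]] [[ 0.43686766 -0.12951033  0.02      ]
 [ 0.4375817  -0.03490084  0.02      ]]
[ 0.44549664 -0.0733614   0.32280823] (array([-0.37, -0.97,  7.78]), array([ 0.1, -0.1, -0.4]))
```

Emit:
apply_moves(
  targets=[
    [[-0.1,-0.9,3],[0,0,0],0],
    [[0,0,3],[0,0,0],0],
    [[0,0,1.5],[0,0,0],0],
    [[0,0,0],[0,0,0],0],
    [[0,0,0],[0,0,0],0],
  ],
)

```text
t: 2.17
position: [0.4463, -0.0815, 0.2479]
ee_rot: [0.002, 1.0, 0.0, -0.001]
ft_force: [0.2, 0.8, -0.1]
finger_gap: 0.005
finger_force: 0.0
```

```bash
python3 - <<'E'
from h import *
from bench import telemetry,eyes
c=eyes.camera("wrist");s=telemetry.read_state()
cv2.imwrite("pics/w2.png",c["img"][:,:,::-1])
print(s["position"],s["ft_force"],goto(s,(.447,-.082,.211),0))
for g in greens(c,.056):print(g)
E
```

```text
[ 0.44704149 -0.08195115  0.24892098] [ 0.03549348 -1.07397201  1.04913742] (array([ 0.01, -0.01,  3.79]), array([ 0. ,  0. , -0.3]))
(array([509.3, 254.7]), array([0.4594, 0.0655, 0.056 ]), np.float64(-76.5), [np.float64(0.003), np.float64(0.008)])
(array([240. , 241.5]), array([ 0.449, -0.088,  0.056]), np.float64(-0.2), [np.float64(0.045), np.float64(0.026)])
```

View pics/w2.png

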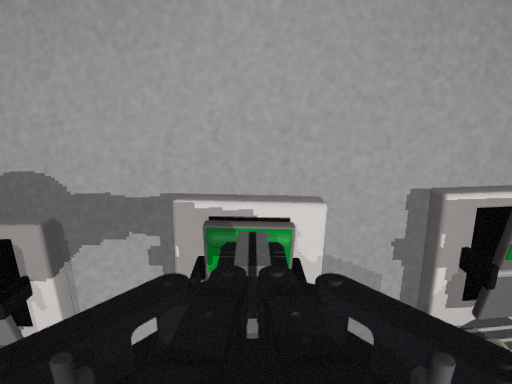

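The fingertips at (252,235) sit over the ridge, which spans columns 207–293. I'll press now.

Emit:
apply_moves(
  targets=[
    [[0,0,1.5],[0,0,0],0],
    [[0,0,0.8],[0,0,0],0],
    [[0,0,0.8],[0,0,0],0],
    [[0,0,0.6],[0,0,0],0],
    [[0,0,0],[0,0,0],0],
  ],
)

```text
t: 2.63
position: [0.4476, -0.0829, 0.2113]
ee_rot: [0.003, 1.0, -0.0, 0.001]
ft_force: [-1.4, 0.2, 8.1]
finger_gap: 0.003
finger_force: 3.7
```

Emit:
apply_moves(
  targets=[
    [[0,0,0],[0,0,0],0],
  ],
)

```text
t: 2.72
position: [0.4476, -0.083, 0.2118]
ee_rot: [0.003, 1.0, -0.0, 0.001]
ft_force: [-1.0, 0.9, 7.6]
finger_gap: -0.002
finger_force: 3.4
```

Emit:
apply_moves(
  targets=[
    [[0,0,-2.5],[0,0,0],0],
    [[0,0,-4],[0,0,0],0],
    [[0,0,-4],[0,0,0],0],
    [[-0.4,-3.8,0],[0,0,0],0],
    [[-0.4,-3.8,0],[0,0,0],0],
  ],
)

```text
t: 3.13
position: [0.4558, -0.1588, 0.3196]
ee_rot: [0.001, 1.0, -0.001, 0.003]
ft_force: [0.1, -0.5, -0.3]
finger_gap: -0.001
finger_force: 0.0
```

Emit:
apply_moves(
  targets=[
    [[-0.4,-3.8,0],[0,0,0],0],
    [[-0.4,-3.8,0],[0,0,0],0],
    [[0,-3,0],[0,0,0],0],
    [[0,0,0],[0,0,0],0],
    [[0,0,0],[0,0,0],0],
  ],
)

```text
t: 3.55
position: [0.4617, -0.2665, 0.3158]
ee_rot: [0.005, 1.0, 0.0, -0.0]
ft_force: [-0.1, 0.2, -0.1]
finger_gap: 0.0
finger_force: 0.0
```

```bash
python3 - <<'E'
from h import *
from bench import telemetry,eyes
c=eyes.camera("wrist");t=eyes.camera("top");s=telemetry.read_state()
a=c["img"];b=cv2.resize(t["img"][170:260,120:360],None,fx=2,fy=2,interpolation=cv2.INTER_CUBIC)
b=cv2.copyMakeBorder(b,0,0,0,512-480,0)
cv2.imwrite("pics/w3.png",np.vstack([a,b])[:,:,::-1])
print(s["position"],s["ft_force"],goto(s,(.464,-.267,.32),0))
for g in greens(c,.056):print(g)
for g in greens(t,.056):print(g)
E
```

```text
[ 0.46155965 -0.26444522  0.31580595] [-0.64038736  0.41735204  0.52521406] (array([-0.25, -0.25, -0.42]), array([ 0.1, -0. , -0.4]))
(array([244.1, 213.7]), array([ 0.4716, -0.2727,  0.056 ]), np.float64(1.3), [np.float64(0.046), np.float64(0.027)])
(array([478.4, 186.9]), array([ 0.4525, -0.0963,  0.056 ]), np.float64(0.1), [np.float64(0.042), np.float64(0.03)])
(array([215. , 237.6]), array([0.452, 0.094, 0.056]), np.float64(-0.0), [np.float64(0.043), np.float64(0.027)])
(array([271.7, 235.3]), array([ 0.459 , -0.0798,  0.056 ]), np.float64(0.0), [np.float64(0.043), np.float64(0.024)])
(array([155.7, 229.6]), array([0.4766, 0.2754, 0.056 ]), np.float64(-0.1), [np.float64(0.046), np.float64(0.027)])
```

View pics/w3.png

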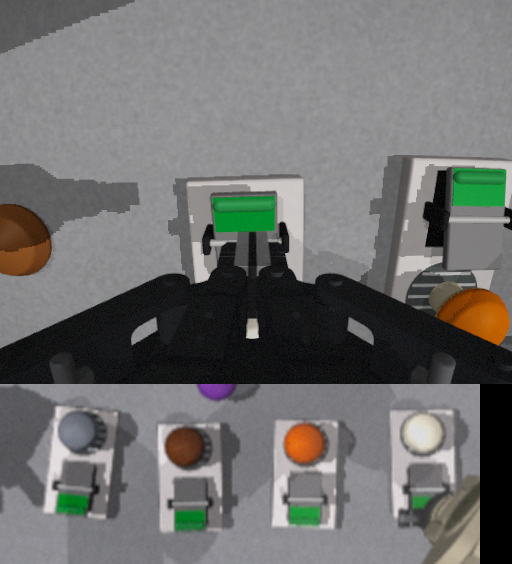

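The orange paddle now reads on: its green end is down, at (478,187). The white ridge is at (244,202), so I'll move above it and press with a force check.

Emit:
apply_moves(
  targets=[
    [[-0.25,-0.5,3],[0,0,0],0],
    [[0,0,2.5],[0,0,0],0],
    [[0,0,1.2],[0,0,0],0],
    [[0,0,0],[0,0,0],0],
    [[0,0,0],[0,0,0],0],
  ],
)

```text
t: 4.07
position: [0.4642, -0.2685, 0.2488]
ee_rot: [0.002, 1.0, 0.001, -0.001]
ft_force: [-0.6, 0.2, 0.5]
finger_gap: 0.002
finger_force: 0.0
```

Emit:
apply_moves(
  targets=[
    [[0,0,1.5],[0,0,0],0],
    [[0,0,0.8],[0,0,0],0],
    [[0,0,0.8],[0,0,0],0],
    [[0,0,0.6],[0,0,0],0],
    [[0,0,0],[0,0,0],0],
  ],
)

```text
t: 4.48
position: [0.4647, -0.2701, 0.2122]
ee_rot: [0.003, 1.0, -0.0, 0.001]
ft_force: [-0.6, 0.5, 6.6]
finger_gap: 0.003
finger_force: 3.2
```

Emit:
apply_moves(
  targets=[
    [[0,0,0],[0,0,0],0],
  ],
)

```text
t: 4.57
position: [0.4647, -0.2701, 0.2129]
ee_rot: [0.003, 1.0, -0.0, 0.001]
ft_force: [-0.3, 1.2, 6.6]
finger_gap: 0.004
finger_force: 2.8
```

Emit:
apply_moves(
  targets=[
    [[0,0,-2.5],[0,0,0],0],
    [[0,0,-4],[0,0,0],0],
    [[0,0,-4],[0,0,0],0],
    [[0.2,3.8,0],[0,0,0],0],
    [[0.2,3.8,0],[0,0,0],0],
  ],
)

```text
t: 4.98
position: [0.4622, -0.1954, 0.3206]
ee_rot: [0.005, 1.0, -0.002, 0.003]
ft_force: [0.7, 1.1, -0.6]
finger_gap: -0.003
finger_force: 0.0
```

Emit:
apply_moves(
  targets=[
    [[0.3,3.8,0],[0,0,0],0],
    [[0.3,3.8,0],[0,0,0],0],
    [[0.3,3.8,0],[0,0,0],0],
    [[0.3,3.8,0],[0,0,0],0],
    [[0.3,3.8,0],[0,0,0],0],
  ],
)

```text
t: 5.4
position: [0.4465, -0.0022, 0.3175]
ee_rot: [0.003, 1.0, 0.0, 0.0]
ft_force: [0.8, 0.1, -0.7]
finger_gap: -0.003
finger_force: 0.0
```

Emit:
apply_moves(
  targets=[
    [[0.3,3.8,0],[0,0,0],0],
    [[0,3.8,0],[0,0,0],0],
    [[0,2,0],[0,0,0],0],
    [[0,0,0],[0,0,0],0],
    [[0,0,0],[0,0,0],0],
  ],
)

```text
t: 5.82
position: [0.4445, 0.0932, 0.3174]
ee_rot: [0.002, 1.0, -0.0, 0.0]
ft_force: [0.6, -0.4, 0.4]
finger_gap: -0.002
finger_force: 0.0
```

```bash
python3 - <<'E'
from h import *
from bench import telemetry,eyes
c=eyes.camera("wrist");t=eyes.camera("top");s=telemetry.read_state()
a=c["img"];b=cv2.resize(t["img"][170:260,120:360],None,fx=2,fy=2,interpolation=cv2.INTER_CUBIC)
b=cv2.copyMakeBorder(b,0,0,0,512-480,0)
cv2.imwrite("pics/w4.png",np.vstack([a,b])[:,:,::-1])
print(s["position"],s["ft_force"],goto(s,(.443,.093,.249),0))
for g in greens(c,.056):print(g)
for g in greens(t,.056):print(g)
E
```

```text
[0.4447154  0.09174768 0.31724183] [-0.79689414 -0.57152192  1.06460526] (array([0.17, 0.13, 6.82]), array([-0. ,  0. , -0.4]))
(array([477.4, 233.6]), array([0.4726, 0.2706, 0.056 ]), np.float64(-5.7), [np.float64(0.027), np.float64(0.054)])
(array([ 37.7, 209.7]), array([ 0.4518, -0.072 ,  0.056 ]), np.float64(-1.8), [np.float64(0.031), np.float64(0.043)])
(array([252.1, 206.2]), array([0.4491, 0.0929, 0.056 ]), np.float64(2.0), [np.float64(0.045), np.float64(0.027)])
(array([271.7, 235.4]), array([ 0.4588, -0.0797,  0.056 ]), np.float64(0.0), [np.float64(0.04), np.float64(0.021)])
(array([332.6, 230. ]), array([ 0.4755, -0.2661,  0.056 ]), np.float64(0.1), [np.float64(0.04), np.float64(0.021)])
(array([155.8, 229.6]), array([0.4765, 0.2753, 0.056 ]), np.float64(-0.1), [np.float64(0.046), np.float64(0.027)])
```

View pics/w4.png

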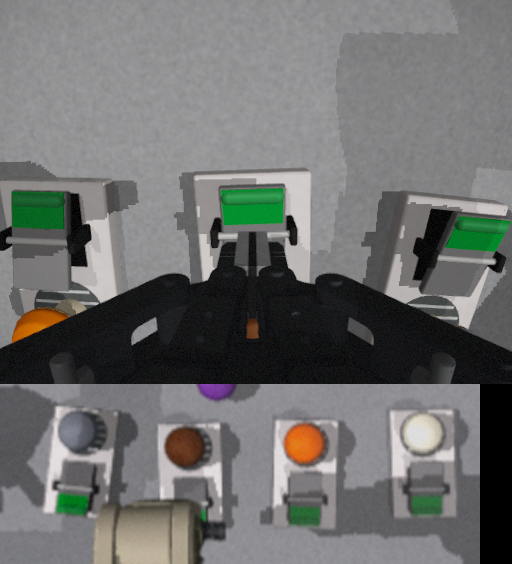

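White is on, with the same blob size as orange. The brown ridge is at (252,195), so I'll tap it.

Emit:
apply_moves(
  targets=[
    [[0.3,0.1,3],[0,0,0],0],
    [[0,0,2.6],[0,0,0],0],
    [[0,0,1.2],[0,0,0],0],
    [[0,0,0],[0,0,0],0],
    [[0,0,0],[0,0,0],0],
  ],
)

```text
t: 6.33
position: [0.4416, 0.092, 0.2488]
ee_rot: [0.004, 1.0, -0.0, -0.001]
ft_force: [-0.2, 0.2, 0.0]
finger_gap: 0.002
finger_force: 0.0
```

Emit:
apply_moves(
  targets=[
    [[0,0,1.5],[0,0,0],0],
    [[0,0,0.8],[0,0,0],0],
    [[0,0,0.8],[0,0,0],0],
    [[0,0,0.6],[0,0,0],0],
    [[0,0,0],[0,0,0],0],
  ],
)

```text
t: 6.75
position: [0.4422, 0.0928, 0.2121]
ee_rot: [0.004, 1.0, -0.0, 0.001]
ft_force: [-1.5, -2.4, 6.5]
finger_gap: 0.004
finger_force: 3.2
```

Emit:
apply_moves(
  targets=[
    [[0,0,0],[0,0,0],0],
  ],
)

```text
t: 6.83
position: [0.4422, 0.0928, 0.2127]
ee_rot: [0.003, 1.0, -0.0, 0.001]
ft_force: [-0.1, -2.7, 5.5]
finger_gap: -0.004
finger_force: 2.9
```

Emit:
apply_moves(
  targets=[
    [[0,0,0.15],[0,0,0],0],
    [[0,0,0],[0,0,0],0],
    [[0,0,0],[0,0,0],0],
  ],
)

```text
t: 7.08
position: [0.4422, 0.0928, 0.2116]
ee_rot: [0.003, 1.0, -0.001, 0.001]
ft_force: [-1.8, -3.1, 7.2]
finger_gap: -0.002
finger_force: 3.5
```

Emit:
apply_moves(
  targets=[
    [[0,0,-2.5],[0,0,0],0],
    [[0,0,-4],[0,0,0],0],
    [[0,0,-4],[0,0,0],0],
    [[1,-3.5,-1],[0,0,0],0],
    [[1,-3.5,-1],[0,0,0],0],
  ],
)

```text
t: 7.5
position: [0.4222, 0.0237, 0.3386]
ee_rot: [0.001, 1.0, -0.0, 0.003]
ft_force: [0.5, -0.4, -0.4]
finger_gap: 0.003
finger_force: 0.0
```

Emit:
apply_moves(
  targets=[
    [[1,-2,-2],[0,0,0],0],
    [[1,0,-2],[0,0,0],0],
    [[0,0,0],[0,0,0],0],
    [[0,0,0],[0,0,0],0],
  ],
)

```text
t: 7.83
position: [0.4013, 0.003, 0.3768]
ee_rot: [0.004, 1.0, -0.0, 0.002]
ft_force: [0.8, 0.1, -0.8]
finger_gap: 0.0
finger_force: 0.0
```

```bash
python3 - <<'E'
from h import *
from bench import telemetry,eyes
c=eyes.camera("wrist");t=eyes.camera("top");s=telemetry.read_state()
a=c["img"];b=cv2.resize(t["img"][170:260,120:360],None,fx=2,fy=2,interpolation=cv2.INTER_CUBIC)
b=cv2.copyMakeBorder(b,0,0,0,512-480,0)
cv2.imwrite("pics/w5.png",np.vstack([a,b])[:,:,::-1])
print(s["t"],s["position"],s["ft_force"])
for g in greens(t,.056):print(g)
E
```

```text
7.9333 [0.40120591 0.00356312 0.37520921] [ 0.18678425 -0.01059929  0.4196251 ]
(array([215.2, 237.2]), array([0.4533, 0.0933, 0.056 ]), np.float64(-0.0), [np.float64(0.043), np.float64(0.024)])
(array([271.8, 235.4]), array([ 0.4589, -0.08  ,  0.056 ]), np.float64(0.0), [np.float64(0.043), np.float64(0.024)])
(array([333.1, 230.2]), array([ 0.4749, -0.2675,  0.056 ]), np.float64(0.1), [np.float64(0.043), np.float64(0.024)])
(array([155.7, 229.6]), array([0.4766, 0.2754, 0.056 ]), np.float64(-0.1), [np.float64(0.046), np.float64(0.027)])
```

View pics/w5.png

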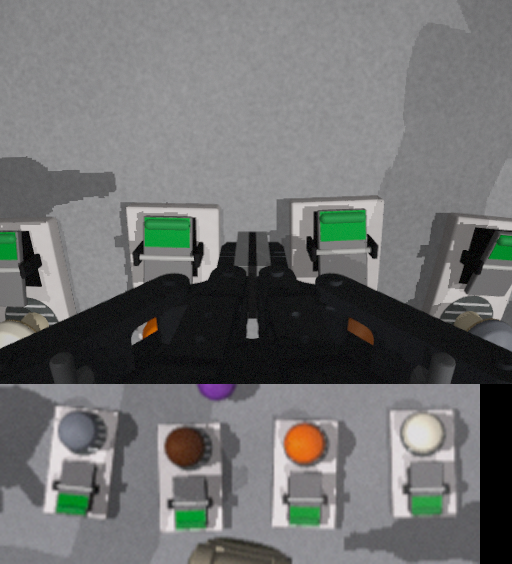

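The brown paddle matches orange and white: its green end is down, and the press force of 7 N is above the 4 N end-stop spring. Grey is untouched and all four mushrooms are still in place.

```bash
python3 -c "
from bench import workorder
print(workorder.close_job())"
```

```text
the job is handed in; nothing more can be done
None
```

I switched on the orange, white and brown dryers in that order, left grey off with the mushrooms in place, and handed the job in at about 8 s; the hand-in gave no verdict.

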